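Latch the gate of the sample bay

ROBOT

A 6-joint arm with a two-finger parallel gripper is mounted at the origin on the work surface. World frame = base frame: x ahead of the robot, y to its left, z up, the work surface at z = 0. Lengths are in mm, angles in rad, forces in N, time in s.
With the tool pointing down it reaches from about 300 to 950 mm from the base axis. Payload 3.1 kg.
Tool frame: the origin (TCP) lies at the centre of the arm's flange, where the gripper is bolted on; the fingertips stand 173 mm ahead of it and the grasp point (between the pads) lies 155 mm ahead of it; z points along the fingers, y is the line along which they close (so a half turn about z gives the same grasp; the last joint's range is limited). The gripper opens to 85 mm and grips with 20 to 120 N. Pads are 22 mm wide; open, the fingers measure 114 mm over their backs; the gripper's body (76 mm by 85 mm) begins 54 mm behind the grasp point. The pads swing forward as they close: fully open they stand 13 mm farther back than shut.
Start: joints at [-1.19, 0.308, 1.634, -0, 1.2, -0.07], TCP at [272.28, -562.581, 404.672] pointing down, gripper open.
Joint ranges: [-3.06, 3.06], [-0.79, 1.96], [0.05, 2.63], [-1.19, 4.34], [0.05, 2.64], [-2.94, 2.94]. Speed limits (rad/s): [2.79, 2.79, 3.14, 3.14, 3.14, 3.14].

INTERFACE

Orientations are given as a unit quaternion [x, y, z, w].
In Python, from bench import arm, hand, inverse_kinematics, telemetry, cams, ticket gives the robot as it stands. Calls block until the motion is done:
- arm.move_to(position, orientation): joint-space move of the TCP to a pose.
- arm.move_linear(position, rate=150, rot=None, until_force=None): straight line of the TCP; rot=None keeps the orientation; rate is the mean speed in mm/s. With until_force (N) it stops when the force on the tool has changed by that much, and returns True; else False.
- arm.goto_joints(angles): joint-space move.
- hand.grip(opening): finger opening in mm; the grip force is fixed at half the most; returns when the fingers have stopped.
- arm.pause(seconds).
- inverse_kinematics(position, orientation): joint angles nearest the present ones, or None.
- telemetry.state(): the state.
- cams.read_camera(name): name is "scene" or "top" or "wrist"; returns (picture, depth): 400x640x3 uint8, blue, green, red; 400x640 float32, mm along the optical axis (not along the pixel's ray), 0 where there is no reading.
- cams.camera_info(name): a dict with "fx", "fy", "cx", "cy" (pixels), "origin" and "rotation" of the camera in the world. Camera axes: x right, y up, looking along -z (the intrinsics and any distortion apply to the point x, -y, -z); pixel columns grow to the right and rows downward; lengths in mm; the calibration is good to about 2 mm. A picture is of the moment at which its call begins: read the wrist's pose just before it. camera_info takes no time and is no camera call; for the wrist camera it gives the pose at the moment of the call.
A pose or a line that the arm cannot do raises arm.Unreachable and nothing moves.
- ticket.sign_off(): hands the job in; it is judged then, once.
The state is a dict: "time": time; "joint_pos": joint angles; "dq": joint speeds; "effort": joint torques, N m; "ee_pos": TCP position; "ee_rot": TCP orientation; "force": force on the tool from outside, world axes, zero at the start; "wrist_torque": the same for the moment, N m; "finger_gap": finger opening in mm; "gripper_force": force on a finger pad.
Only numpy, scipy, OpenCV 4.12 (cv2) and the standard library are available. Lean on these libraries where they do the work, as an engineer would, in place of code of your own. Each camera call takes 0.05 s, during which the arm holds its last target. There are 200 camera calls.

TASK

The little wooden gate of the sample bay on the desk springs open unless it is latched. Lift the latch bar by its ball knob, swing the gate shut so that the bar passes over the striker, and set the bar down fully home in the catch's slot so that the gate stays shut by itself; then let go. Be gentle with the catch - never force the bar against it - and leave the vase, bowl, flask and mug where they are.

Things in the scene. Friction and masses are not known exactly. Their poses are not given: they have to be found in the camera images.
- frame: Sample bay fixed to the desk: plywood base 360 x 320 x 12 mm, low white side and back walls (top at 92 mm). Origin on the desk surface, in the plane of the shut gate, midway across; x points into the bay (away from the robot, the closing direction), y to the left, z up. The gate's vertical hinge axis is at x = 0, y = +120 mm in this frame.
- gate (a joint): Slatted wooden gate, 210 wide, 16 thick, top at 119 mm, hinged at its left (+y) end. Angle in rad: 0 = in the bay's y-z plane, positive = free end swung out towards the robot (clockwise from above); starts 0.28 to 0.5, can go to -0.12. A spring pulls it open towards 0.4 rad (0.6 N m per rad, plus 0.09 N m hinge friction): about 2 N at the knob to shut it.
- bar (a joint): Steel latch bar on the gate's robot-side face, 6 thick, 14 tall, running 140 mm from its pivot past the gate's free end. Angle in rad: 0 = level, its height on the slot's floor; positive = free end raised. Lower stop -0.12 (hangs there when nothing carries it), upper stop 0.28; on top of the striker about 0.15. Its own weight (about 0.2 kg) lowers it slowly.
- pivot (a point): The bar's pivot, on the bar's centre line: 125 mm from the gate's hinge axis along the gate, 18 mm in front of (robot side of) the gate's middle plane, 105 mm above the desk. The bar turns about the gate's thickness direction.
- knob (a point): Centre of the steel ball knob, 24 mm diameter, on an 8 mm stem on top of the latch bar: with the bar level it is 60 mm from the pivot towards the free end and 60 mm above it, in the bar's plane. Can be pinched from above; lifting it raises the bar, moving it in the bay's x swings the gate. Fingers closing along the gate's thickness clear everything.
- post: Wooden latch post 116 x 30 x 73 mm fixed on the bay's base beside the gate's free end, at x = -18, y = -115 mm in the bay's frame, axes parallel to the bay's; origin under its centre, 12 mm above the desk. It carries the steel catch on its top. The catch bends, which is failure, if post or catch is pressed with more than 20 N.
- slot (a point): Nominal centre of the catch's slot floor (thin rubber pad), 98 mm above the desk. Along x, nearest the robot first: square striker block 26 mm long, 15 mm above the floor; slot 9 mm wide; backstop 40 mm above it, too tall for the raised bar to pass. All 20 mm wide in y. The catch is clamped up to 16 mm off nominal, either way in x: this is not reported and must be felt or seen.
- vase: Turned light-wood vase, 68 mm across, 90 mm tall, standing in the bay. Origin: centre of its underside.
- bowl: Dark turned-wood bowl, 90 mm across, 40 mm tall, in the bay. Origin: centre of its underside.
- flask: Black drinking flask, 66 mm across, 190 mm tall, on the desk left of the bay. Origin: centre of its underside.
- mug: White mug, 80 mm across, 90 mm tall, on the desk right of the bay. Origin: centre of its underside.
Things that resemble listed ones, but are neither listed nor needed, are in the scene too. What is shaped like the mug but red is not meant.

How it is judged:
By the outcome, as a careful person would: the job done as asked, in the order asked, and still so for the second after the job is handed in, with the robot touching nothing.
It also fails if it takes over 58 s, if anything falls off the work surface, if the arm or the gripper's body presses on something with over 40 N, if the wrist force passes 120 N, or if a joint passes its speed limit or range.

## Working session

There is one attempt and no reset: what is moved stays moved. The work goes in short steps, each a Python script; the robot and the scene stay as the last script left them, time stands still between calls to the robot, and variables do not carry over. Pictures are saved under pics/ and viewed, at most 10 in all, crops included, and the job is handed in when it is done.

```bash
ls; mkdir -p pics
python3 - <<'E'
from bench import arm,hand,telemetry,cams
import cv2,numpy as np
for n in("scene","top"):
    p,d=cams.read_camera(n); cv2.imwrite(f"pics/{n}0.png",p); np.save(f"pics/{n}0.npy",d)
    i=cams.camera_info(n); print(n,i)
s=telemetry.state();print(s)
E
```

```text
pics
scene {'fx': 452.5539966228416, 'fy': 452.5539966228416, 'cx': 308.2470198260499, 'cy': 196.00300799165802, 'origin': array([1312.72378878, -390.81726502, 1017.64249943]), 'rotation': array([0.31955315, 0.20565095, 0.51491411, 0.76841196])}
top {'fx': 473.9766531114088, 'fy': 473.9766531114088, 'cx': 321.04951641743946, 'cy': 202.272546749211, 'origin': array([ 359.50614623,  -13.10195581, 1257.0750889 ]), 'rotation': array([-0.03360747,  0.04350388,  0.71417582, -0.6978043 ])}
{'time': 0.1, 'joint_pos': array([-1.18969354e+00,  3.08956108e-01,  1.63508715e+00,  6.21399517e-06,
        1.19972221e+00, -6.96791785e-02]), 'dq': array([-1.38744946e-03, -1.91120880e-03, -4.00101068e-04, -1.31296127e-03,
        3.42491745e-05, -1.40618959e-03]), 'effort': array([-6.83040143e-04, -4.16408873e+01, -2.77643859e+01, -1.13584842e-04,
        4.03674290e-03, -3.78661284e-06]), 'ee_pos': array([ 272.13440541, -562.20584385,  403.52446583]), 'ee_rot': array([ 9.74706479e-01,  2.23486241e-01, -1.65623722e-04, -1.07370797e-03]), 'force': array([-1.09340894, -0.22627639,  0.1199669 ]), 'wrist_torque': array([ 0.00787535,  0.03986595, -0.0273237 ]), 'gripper_force': 0.0, 'finger_gap': 85.39870812220724}
```

View pics/top0.png

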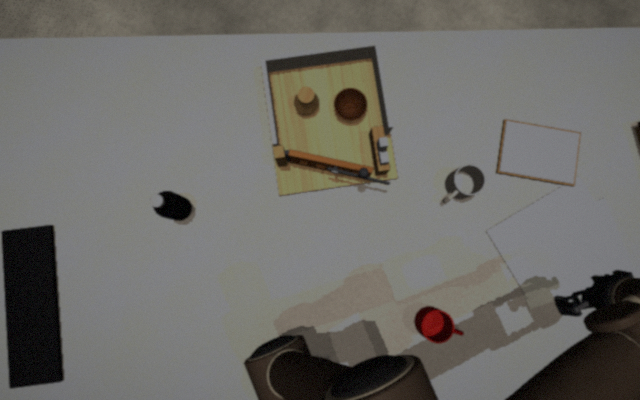

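View pics/scene0.png

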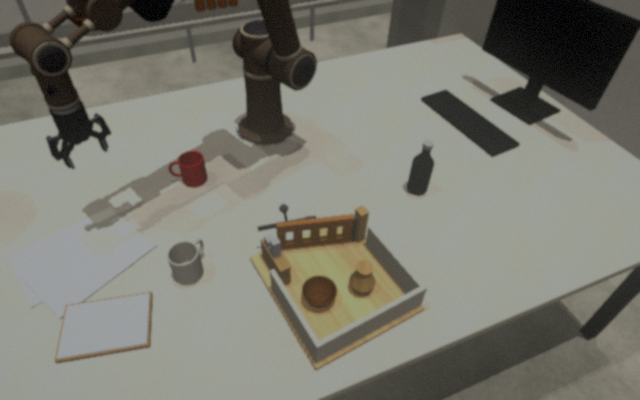

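The top view shows the bay: base corners about (280,195), (398,179), (265,62) and (376,46), knob (364,173), post and catch (382,150), hinge post (280,155). The white mug is at (467,182) and the red one at (435,325), which is not meant. The flask is at (172,205). The scene view agrees, with the knob at (284,209). Next I'll enlarge the bay and measure heights.

```bash
cat > h.py <<'E'
import numpy as np,cv2
from scipy.spatial.transform import Rotation as R
def ray(i,u,v):
    u=np.asarray(u,float);v=np.asarray(v,float)
    c=np.stack([(u-i['cx'])/i['fx'],-(v-i['cy'])/i['fy'],-np.ones_like(u)],-1)
    return R.from_quat(i['rotation']).apply(c.reshape(-1,3)).reshape(c.shape)
def on_plane(i,u,v,z):
    r=ray(i,u,v);return i['origin']+r*((z-i['origin'][2])/r[...,2])[...,None]
def cloud(i,d):
    v,u=np.mgrid[:d.shape[0],:d.shape[1]];return i['origin']+ray(i,u,v)*d[...,None]
def proj(i,P):
    c=R.from_quat(i['rotation']).inv().apply(np.atleast_2d(P)-i['origin'])
    return np.stack([i['cx']+i['fx']*c[:,0]/-c[:,2],i['cy']-i['fy']*c[:,1]/-c[:,2]],-1)
E
python3 - <<'E'
from bench import cams
from h import *
i=cams.camera_info("top");p=cv2.imread("pics/top0.png");d=np.load("pics/top0.npy")
C=cloud(i,d);z=C[...,2]
cv2.imwrite("pics/bay.png",cv2.resize(p[40:205,250:410],None,fx=3.6,fy=3.6,interpolation=cv2.INTER_CUBIC))
print("desk z",np.median(z[210:240,230:300]))
# base contour: yellow
hsv=cv2.cvtColor(p,cv2.COLOR_BGR2HSV);print(hsv[130,330],hsv[185,300],hsv[100,330])
m=cv2.inRange(hsv,(10,50,60),(35,255,255));m[:40]=0;m[210:]=0;m[:,:255]=0;m[:,405:]=0
q,c=cv2.findContours(cv2.morphologyEx(m,cv2.MORPH_CLOSE,np.ones((9,9))),0,1)[0],0
k=max(q,key=cv2.contourArea);r=cv2.minAreaRect(k);b=cv2.boxPoints(r);print(r,on_plane(i,b[:,0],b[:,1],12).round())
def rep(n,mk):
    v,u=np.nonzero(mk);P=C[mk];print(n,len(P),P.mean(0).round(),'px',u.mean().round(),v.mean().round());return P
box=np.zeros(z.shape,bool);box[120:190,365:400]=1
P=rep("posttop",box&(z>78)&(z<90)); print(cv2.minAreaRect(P[:,:2].astype(np.float32)))
rep("catch",box&(z>100)&(z<150))
box[:]=0;box[160:185,350:378]=1;P=rep("knob",box&(z>140));print(P[:,2].max())
box[:]=0;box[140:170,270:292]=1;P=rep("hingepost",box&(z>90));print(P.round()[::5])
E
```

```text
desk z 0.1300097852771387
[ 30  67 130] [ 30  81 129] [ 27  88 127]
((329.4930725097656, 125.61724853515625), (124.62979888916016, 119.79293823242188), 82.05652618408203) [[ 855.  121.   12.]
 [ 896. -204.   12.]
 [ 553. -237.   12.]
 [ 516.   79.   12.]]
posttop 333 [ 627. -183.   85.] px 380.0 146.0
((613.7916259765625, -184.41357421875), (52.479854583740234, 165.1597137451172), 83.6541976928711)
catch 297 [ 596. -178.  120.] px 380.0 155.0
knob 87 [ 536. -124.  228.] px 363.0 172.0
1257.0750889029518
hingepost 233 [608.  64. 125.] px 281.0 152.0
[[ 646.   88.   94.]
 [ 644.   81.   92.]
 [ 640.   78.   96.]
 [ 360.  -13. 1257.]
 [ 622.   75.  129.]
 [ 622.   63.  128.]
 [ 620.   78.  130.]
 [ 620.   66.  128.]
 [ 617.   80.  133.]
 [ 617.   68.  130.]
 [ 621.   57.  111.]
 [ 615.   71.  130.]
 [ 614.   59.  131.]
 [ 612.   75.  132.]
 [ 613.   64.  128.]
 [ 616.   50.  111.]
 [ 610.   78.  131.]
 [ 609.   66.  134.]
 [ 613.   55.  113.]
 [ 613.   42.  115.]
 [ 607.   73.  132.]
 [ 608.   61.  128.]
 [ 611.   50.  112.]
 [ 607.   81.  124.]
 [ 606.   69.  127.]
 [ 605.   56.  130.]
 [ 606.   45.  120.]
 [ 602.   76.  131.]
 [ 603.   64.  126.]
 [ 606.   52.  114.]
 [ 604.   40.  118.]
 [ 600.   71.  132.]
 [ 600.   59.  129.]
 [ 606.   48.  101.]
 [ 598.   76.  129.]
 [ 597.   64.  131.]
 [ 604.   51.   95.]
 [ 595.   78.  132.]
 [ 595.   66.  130.]
 [ 597.   55.  119.]
 [ 593.   73.  131.]
 [ 595.   62.  119.]
 [ 593.   79.  116.]
 [ 593.   67.  115.]
 [ 595.   56.  104.]
 [ 593.   68.  102.]
 [ 595.   56.   91.]]
```

View pics/bay.png

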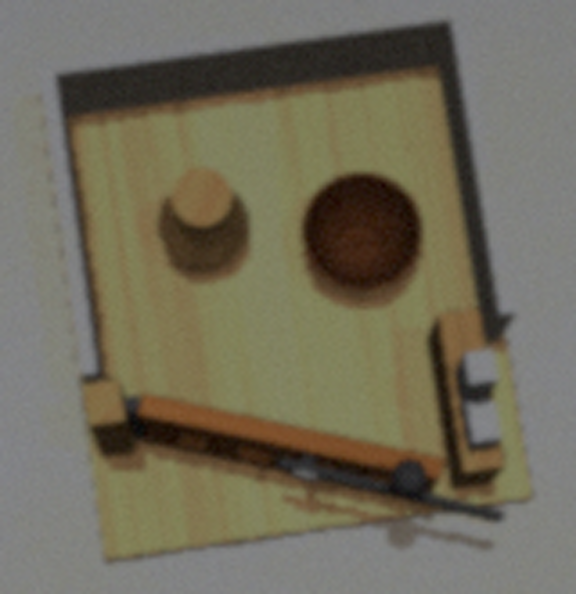

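```bash
cat >> h.py <<'E'
def down(a): # tool down, closing axis (tool y) along world direction angle a (or opposite)
    # tool y in world = (cos a, sin a)
    return (R.from_euler('z',a+np.pi/2)*R.from_euler('x',np.pi)).as_quat()
E
python3 - <<'E'
from bench import cams,arm,telemetry,inverse_kinematics
from h import *
i=cams.camera_info("top")
f=lambda x,y,z:on_plane(i,250+x/3.6,40+y/3.6,z)[:2]
FL,FR=f(107,560,12),f(532,497,12);e=FR-FL
yaw=np.arctan2(e[1],e[0])+np.pi/2
print("FL,FR",FL,FR,np.linalg.norm(e),"yaw",yaw)
bl,br=f(60,75,92),f(450,22,92);e=br-bl;print("back",bl,br,np.linalg.norm(e),np.arctan2(e[1],e[0])+np.pi/2)
for n,a in dict(knob=(409,476,168),bartip=(500,515,100),strk=(483,425,113),back=(480,370,138),gateend=(440,465,119),gate0=(138,400,119)).items(): print(n,f(*a).round(1))
k=f(409,476,166)
for a in (yaw,yaw-np.pi):
    q=down(a);p=[k[0],k[1],480]
    j=inverse_kinematics(p,q);print(a,j)
E
```

```text
FL,FR [516.00953321  76.63701535] [ 555.96052553 -238.05103248] 317.2138856234841 yaw 0.12627873667932143
back [853.20000128  99.17241795] [ 887.39581279 -179.21178912] 280.476594875752 0.12222446224040695
knob [ 546.8 -130.7]
bartip [ 530.1 -199.6]
strk [ 590.5 -188.4]
back [ 622.9 -183.9]
gateend [ 562.3 -157.2]
gate0 [611.5  46.3]
0.12627873667932143 [-0.31216119  0.12651469  1.69993263  0.          1.31514533 -0.43843993]
-3.015313916910472 [-3.12161195e-01  1.26514691e-01  1.69993263e+00 -4.44089210e-16
  1.31514533e+00  2.70315272e+00]
```

Run:
```python
from bench import cams,arm,telemetry
from h import *
arm.move_to([565,-140,420],down(0.125))
arm.pause(0.3)
i=cams.camera_info("wrist");p,d=cams.read_camera("wrist")
cv2.imwrite("pics/w1.png",p);np.save("pics/w1.npy",d)
import pickle;pickle.dump(i,open("pics/w1.pkl","wb"));print(i,telemetry.state()['time'])
H=np.array([611.5,46.3])
```

```text
{'fx': 353.1244813115523, 'fy': 353.1244813115523, 'cx': 319.80521979120044, 'cy': 199.19492855811825, 'origin': array([556.20658319, -73.6167738 , 389.41978402]), 'rotation': array([-0.13441109, -0.0076378 ,  0.06096938,  0.98901873])} 2.3167
```

View pics/w1.png

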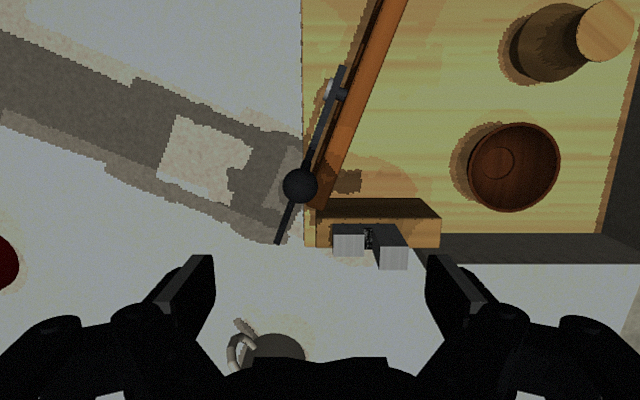

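The wrist view shows the knob at (300,185), the bar from (340,75) to (278,243), the striker top at (349,243), the backstop top at (393,257), the slot between them near column 368, and the post top over columns 316–441. I'll enlarge the catch.

Run:
```python
from h import *
import pickle
i=pickle.load(open("pics/w1.pkl","rb"));p=cv2.imread("pics/w1.png");d=np.load("pics/w1.npy");C=cloud(i,d)
cv2.imwrite("pics/c1.png",cv2.resize(p[165:280,260:450],None,fx=4,fy=4,interpolation=cv2.INTER_CUBIC))
a=0.125;B=np.array([[np.cos(a),np.sin(a)],[-np.sin(a),np.cos(a)]])
z=C[...,2]
for r in (225,235,243,250,257,262):
    print(r,[(c,*(B@C[r,c,:2]).round(),z[r,c].round()) for c in range(312,446,5)])
b=np.zeros(z.shape,bool);b[165:205,280:320]=1;b&=(d>0)&(z>150)
v,u=np.nonzero(b);print('knob',u.min(),u.max(),v.min(),v.max(),np.median(C[b],0),on_plane(i,(u.min()+u.max())/2,(v.min()+v.max())/2,170))
```

```text
225 [(312, np.float64(533.0), np.float64(-277.0), np.float64(13.0)), (317, np.float64(540.0), np.float64(-251.0), np.float64(84.0)), (322, np.float64(544.0), np.float64(-251.0), np.float64(85.0)), (327, np.float64(549.0), np.float64(-251.0), np.float64(86.0)), (332, np.float64(553.0), np.float64(-249.0), np.float64(90.0)), (337, np.float64(558.0), np.float64(-249.0), np.float64(90.0)), (342, np.float64(562.0), np.float64(-249.0), np.float64(90.0)), (347, np.float64(567.0), np.float64(-250.0), np.float64(89.0)), (352, np.float64(571.0), np.float64(-250.0), np.float64(89.0)), (357, np.float64(576.0), np.float64(-249.0), np.float64(90.0)), (362, np.float64(580.0), np.float64(-250.0), np.float64(89.0)), (367, np.float64(584.0), np.float64(-249.0), np.float64(90.0)), (372, np.float64(589.0), np.float64(-250.0), np.float64(89.0)), (377, np.float64(593.0), np.float64(-249.0), np.float64(90.0)), (382, np.float64(598.0), np.float64(-250.0), np.float64(89.0)), (387, np.float64(603.0), np.float64(-250.0), np.float64(89.0)), (392, np.float64(607.0), np.float64(-250.0), np.float64(89.0)), (397, n
[... 8743 characters left out ...]
4(138.0)), (402, np.float64(606.0), np.float64(-263.0), np.float64(138.0)), (407, np.float64(610.0), np.float64(-263.0), np.float64(138.0)), (412, np.float64(653.0), np.float64(-329.0), np.float64(-0.0)), (417, np.float64(659.0), np.float64(-329.0), np.float64(0.0)), (422, np.float64(643.0), np.float64(-296.0), np.float64(69.0)), (427, np.float64(585.0), np.float64(-204.0), np.float64(260.0)), (432, np.float64(585.0), np.float64(-202.0), np.float64(266.0)), (437, np.float64(585.0), np.float64(-199.0), np.float64(271.0)), (442, np.float64(587.0), np.float64(-199.0), np.float64(270.0))]
knob 282 317 169 203 [ 549.37504872 -127.50611583  166.19036546] [ 549.44598888 -126.85853607  170.        ]
```

View pics/c1.png

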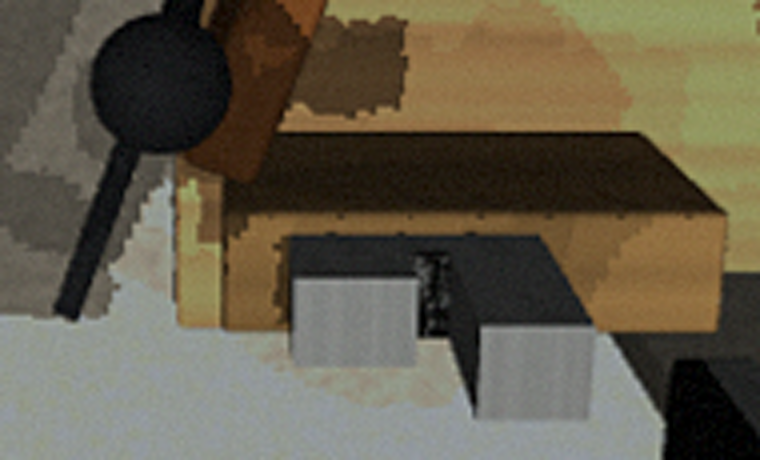

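Slot centre is about 12 mm on the robot side of the post centre, and all the sizes agree: post 115 mm, striker 26 mm, slot 9 mm, heights 85/113/138. Knob position gives gate angle ≈ 0.37 and bar angle −0.12. Next is the grasp.

```bash
cat >> h.py <<'E'
YAW=0.125
B=np.array([[np.cos(YAW),np.sin(YAW)],[-np.sin(YAW),np.cos(YAW)]])
O=np.array([614.,-143.])   # bay origin in B-rotated coords
def knob(th,ph):
    c,s=np.cos(ph),np.sin(ph);al=125+60*c-60*s
    b=np.array([0,120])+al*np.array([-np.sin(th),-np.cos(th)])+18*np.array([-np.cos(th),np.sin(th)])
    return np.append(B.T@(b+O),105+60*(c+s))
def angles(K): # knob world -> theta, phi
    from scipy.optimize import least_squares
    return least_squares(lambda q:knob(*q)-K,[.2,.05]).x
def tcp(th,ph,off=0): return knob(th,ph)+[0,0,155]+np.append(off,0) if np.ndim(off) else knob(th,ph)+[0,0,155]
E
python3 - <<'E'
from bench import cams,arm,hand,telemetry
from h import *
import pickle
i=pickle.load(open("pics/w1.pkl","rb"));K=on_plane(i,299.5,186,157.4);print(K)
print(knob(.366,-.12)); th,ph=angles(K);print(th,ph)
q=down(YAW-th);
arm.move_linear([*K[:2],400],rot=q)
arm.move_linear([*K[:2],K[2]+155],rate=100,until_force=6)
print(telemetry.state()['ee_pos'],telemetry.state()['force'])
hand.grip(15)
s=telemetry.state();print(s['finger_gap'],s['gripper_force'],s['ee_pos'],s['force'],s['wrist_torque'],s['time'])
E
```

```text
[ 549.05776733 -129.91590033  157.4       ]
[ 548.83108205 -128.18372936  157.38578571]
0.36224601737409734 -0.13106721522456316
[ 549.51443308 -130.0564422   313.13444606] [ 0.42467397 -1.20886205  0.14002567]
21.122388698250404 58.47807705402374 [ 549.29482211 -129.9618251   312.97240824] [0.77788057 0.00333218 1.96967126] [0.04864374 0.02031468 0.06987798] 4.4667
```

Run:
```python
from bench import cams,arm,hand,telemetry
from h import *
s=telemetry.state();f0=s['force'];np.save("f0.npy",f0)
th0=.362
for ph in (-.05,.05,.15,.22):
    arm.move_linear(knob(th0,ph)+[0,0,155],rate=60)
    s=telemetry.state();print(ph,(s['force']-f0).round(1),s['finger_gap'].round(1),s['ee_pos'].round(1),(knob(th0,ph)+[0,0,155]).round(1),s['time'])
p,d=cams.read_camera("wrist");cv2.imwrite("pics/w2.png",p)
```

```text
Traceback (most recent call last):
AttributeError: 'float' object has no attribute 'round'
```

Run:
```python
from bench import cams,arm,hand,telemetry
from h import *
f0=np.load("f0.npy")
th0=.362
for ph in (.05,.15,.22):
    arm.move_linear(knob(th0,ph)+[0,0,155],rate=60)
    s=telemetry.state();print(ph,(s['force']-f0).round(1),s['finger_gap'],s['ee_pos'].round(1),(knob(th0,ph)+[0,0,155]).round(1),s['time'])
p,d=cams.read_camera("wrist");cv2.imwrite("pics/w2.png",p)
```

```text
0.05 [-3.5 -5.6  0.1] 21.16798244592997 [ 551.4 -119.8  322.7] [ 551.9 -118.9  322.9] 5.025
0.15 [-2.3 -3.2 -2. ] 20.58511945305305 [ 553.3 -113.   328.1] [ 553.4 -112.5  328.3] 5.3167
0.22 [-2.7 -4.2 -4. ] 20.755257828088045 [ 554.3 -107.9  331.1] [ 554.6 -107.7  331.6] 5.5667
```

View pics/w2.png

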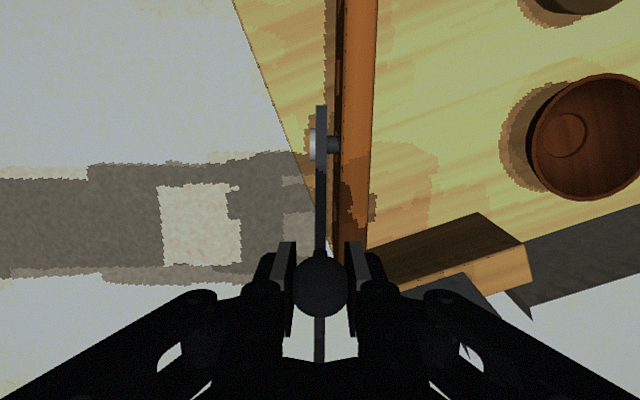

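Grip is sound: ball centred between the pads at (320,285), bar raised. Now I'll swing the gate to θ≈0.10, then advance slowly while feeling for the backstop.

Run:
```python
from bench import cams,arm,hand,telemetry
from h import *
f0=np.load("f0.npy")
def rep(t):
    s=telemetry.state();f=s['force']-f0
    print(t,"F bay",(B@f[:2]).round(1),f[2].round(1),"gap",round(s['finger_gap'],1),"th,ph",angles(s['ee_pos']-[0,0,155]).round(4),"Bx",(B@s['ee_pos'][:2]-O).round(1),round(s['time'],2))
for th in np.linspace(.362,.10,7)[1:]:
    r=arm.move_linear(knob(th,.21)+[0,0,155],rate=60,rot=down(YAW-th),until_force=9)
    rep((th.round(3),r))
    if r: break
arm.pause(.3);rep("settled")
```

```text
(np.float64(0.318), False) F bay [-1.7 -3.9] -4.3 gap 21.1 th,ph [0.3184 0.2058] Bx [-70.7 -37.1] 5.89
(np.float64(0.275), False) F bay [-2.2 -3.3] -3.8 gap 20.7 th,ph [0.2754 0.2086] Bx [-63.9 -39.8] 6.17
(np.float64(0.231), False) F bay [-2.4 -3.4] -4.1 gap 20.8 th,ph [0.2319 0.2095] Bx [-56.8 -42.4] 6.44
(np.float64(0.187), False) F bay [-1.2 -2.7] -4.8 gap 20.6 th,ph [0.1882 0.2098] Bx [-49.7 -44.7] 6.72
(np.float64(0.144), False) F bay [-1.8 -3.3] -3.8 gap 20.6 th,ph [0.1445 0.2099] Bx [-42.5 -46.8] 6.99
(np.float64(0.1), False) F bay [-2.  -4.1] -3.8 gap 21.0 th,ph [0.1009 0.2099] Bx [-35.1 -48.5] 7.27
settled F bay [-2.7 -2.5] -4.2 gap 20.9 th,ph [0.1012 0.2102] Bx [-35.2 -48.4] 7.57
```

```bash
cat >> h.py <<'E'
from bench import arm,hand,telemetry
f0=np.load("f0.npy")
def rep(t,n=5):
    fs=[]
    for _ in range(n): arm.pause(.03);s=telemetry.state();fs.append(s['force']-f0)
    f=np.mean(fs,0);fb=np.append(B@f[:2],f[2])
    print(t,"F",fb.round(1),"gap",round(s['finger_gap'],1),"th,ph",angles(s['ee_pos']-[0,0,155]).round(4),round(s['time'],2));return fb
E
python3 - <<'E'
from h import *
b=rep("base")
for th in np.arange(.092,.019,-.005):
    r=arm.move_linear(knob(th,.21)+[0,0,155],rate=20,rot=down(YAW-th),until_force=6)
    f=rep((th.round(3),r))
    if r or b[0]-f[0]>2.2: break
E
```

```text
base F [-2.2 -3.1 -4.6] gap 21.3 th,ph [0.101  0.2098] 7.73
(np.float64(0.092), False) F [-2.5 -2.9 -4.2] gap 20.5 th,ph [0.0925 0.2091] 8.15
(np.float64(0.087), False) F [-2.6 -2.8 -4.2] gap 20.9 th,ph [0.0871 0.2099] 8.57
(np.float64(0.082), False) F [-2.4 -2.8 -4.8] gap 20.8 th,ph [0.0818 0.21  ] 8.98
(np.float64(0.077), False) F [-2.5 -2.9 -5.1] gap 20.8 th,ph [0.0769 0.2102] 9.4
(np.float64(0.072), False) F [-2.2 -2.6 -5.2] gap 21.0 th,ph [0.0719 0.2101] 9.82
(np.float64(0.067), False) F [-2.7 -2.3 -4.7] gap 21.0 th,ph [0.067  0.2099] 10.23
(np.float64(0.062), False) F [-2.5 -2.4 -4.8] gap 20.9 th,ph [0.0619 0.21  ] 10.65
(np.float64(0.057), False) F [-2.5 -2.3 -5.5] gap 20.6 th,ph [0.0569 0.2099] 11.07
(np.float64(0.052), False) F [-2.3 -2.5 -5.6] gap 20.9 th,ph [0.0518 0.21  ] 11.48
(np.float64(0.047), False) F [-2.7 -2.2 -5. ] gap 20.9 th,ph [0.0469 0.2097] 11.9
(np.float64(0.042), False) F [-3.4 -2.2 -4.8] gap 20.6 th,ph [0.0425 0.21  ] 12.32
(np.float64(0.037), False) F [-5.6 -2.4 -3.6] gap 20.7 th,ph [0.0402 0.2093] 12.73
```

Backstop felt at θ≈0.043, against 0.045 predicted. I'll back off to the slot centre at 0.050 and lower gently.

Run:
```python
from h import *
th=.050;q=down(YAW-th)
arm.move_linear(knob(th,.21)+[0,0,155],rate=20,rot=q)
b=rep("base")
for ph in (.18,.15,.12,.09,.06,.03,.01,0,-.01):
    r=arm.move_linear(knob(th,ph)+[0,0,155],rate=25,rot=q,until_force=6)
    f=rep((ph,r))
    if r or abs(f-b).max()>4: break
```

```text
base F [-3.2 -2.5 -5.5] gap 20.6 th,ph [0.0496 0.2104] 13.16
(0.18, False) F [-2.3 -1.6 -5.2] gap 21.3 th,ph [0.0493 0.181 ] 13.57
(0.15, False) F [-1.9 -0.8 -4.7] gap 20.8 th,ph [0.0495 0.1512] 13.99
(0.12, False) F [-2.  -0.3 -4.4] gap 20.6 th,ph [0.0497 0.1208] 14.41
(0.09, False) F [-1.9  0.3 -3.7] gap 20.9 th,ph [0.0499 0.0908] 14.82
(0.06, False) F [-1.6  0.3 -3.3] gap 20.6 th,ph [0.0499 0.0606] 15.24
(0.03, False) F [-1.8  1.1 -2.8] gap 20.6 th,ph [0.0499 0.0309] 15.66
(0.01, False) F [-1.4  2.6 -2.3] gap 20.6 th,ph [0.0498 0.0112] 16.07
```

Run:
```python
from h import *
from bench import cams
th=.050;q=down(YAW-th)
b=rep("base")
for ph in (0,-.01,-.02,-.03):
    r=arm.move_linear(knob(th,ph)+[0,0,155],rate=15,rot=q,until_force=5)
    f=rep((ph,r))
    if r or f[2]-b[2]>3 or abs(f-b).max()>4: break
hand.grip(85); s=telemetry.state();print(s['finger_gap'],s['time'])
arm.pause(.5)
arm.move_linear(s['ee_pos']+[0,0,110],rate=100)
arm.move_linear([565,-140,420],rate=120,rot=down(YAW))
arm.pause(.3)
import pickle
i=cams.camera_info("wrist");p,d=cams.read_camera("wrist");cv2.imwrite("pics/w3.png",p)
cv2.imwrite("pics/c3.png",cv2.resize(p[100:280,230:450],None,fx=3.3,fy=3.3,interpolation=cv2.INTER_CUBIC))
C=cloud(i,d)
b=(C[...,2]>148)&(C[...,2]<190);b[:150]=0;b[230:]=0;b[:,:270]=0;b[:,360:]=0
v,u=np.nonzero(b);print(len(u),u.min(),u.max(),v.min(),v.max(),'top z',np.percentile(C[b][:,2],95))
K=on_plane(i,(u.min()+u.max())/2,(v.min()+v.max())/2,165);print(K,angles(K),telemetry.state()['time'])
```

```text
base F [-1.5  2.3 -2.7] gap 20.6 th,ph [0.0498 0.0115] 16.24
(0, False) F [-2.7  4.3  1.4] gap 20.6 th,ph [0.0496 0.0093] 16.66
85.46787724732303 17.3Traceback (most recent call last):
  File "<stdin>", line 19, in <module>
    return umr_minimum(a, axis, None, out, keepdims, initial, where)
ValueError: zero-size array to reduction operation minimum which has no identity
```

View pics/c3.png

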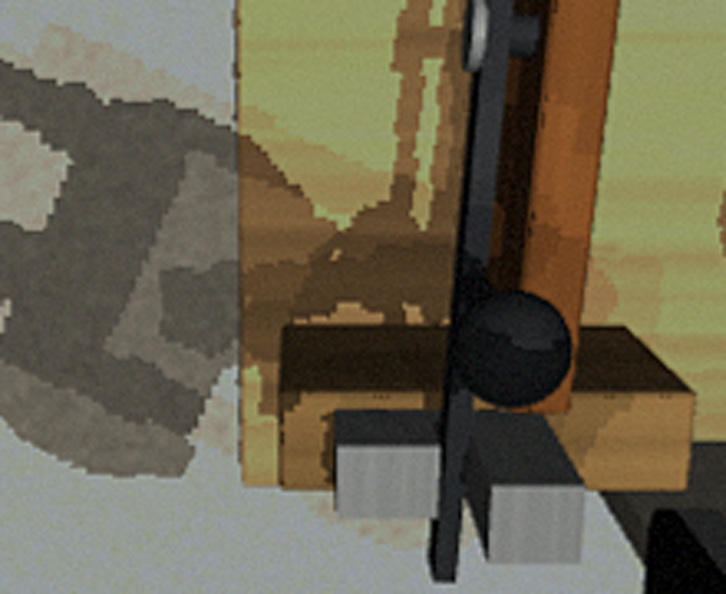

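The bar sits between striker and backstop, passing through the slot at crop (455,470), and the gate is holding unaided. I'll check its height from depth.

Run:
```python
from h import *
from bench import cams
i=cams.camera_info("wrist");D=np.median([cams.read_camera("wrist")[1] for _ in range(6)],0);C=cloud(i,D);z=C[...,2]
print("knob",[z[r,387].round(1) for r in range(190,220,4)])
v,u=np.nonzero((z[170:235,350:420]>148)&(z[170:235,350:420]<185));print(u.min()+350,u.max()+350,v.min()+170,v.max()+170)
K=on_plane(i,(u.min()+u.max())/2+350,(v.min()+v.max())/2+170,165);print(K,angles(K))
for r in range(180,274,6):
    w=z[r,355:385];print(r,w.round(0).astype(int)[::2])
print("striker",np.median(z[236:255,335:360]),telemetry.state()['time'])
```

```text
knob [np.float64(169.2), np.float64(172.9), np.float64(174.6), np.float64(175.9), np.float64(177.1), np.float64(177.8), np.float64(177.2), np.float64(175.8)]
368 403 188 223
[ 607.9409536 -133.5393676  165.       ] [ 0.05045723 -0.0118656 ]
180 [ 12  12  12  12  13  12  13 106 113 113 112 112  55  55  98]
186 [ 13  12  12  12  12  12  55 114 120 124 125 126  81  93 101]
192 [ 12  12  12  12  13  12 101 112 127 163 166 168 168 169 170]
198 [ 12  12  12  12  13  12 104 165 169 170 171 172 173 173 174]
204 [ 37  37  37  37  37  37 136 169 171 172 173 174 175 176 176]
210 [ 58  59  58  59  58 100 110 170 172 173 175 175 176 176 177]
216 [ 77  77  77  77  77 103 113 112 169 172 173 174 175 176 176]
222 [ 85  85  85  85  86 106 112 112 112 112  86  86 171 172 173]
228 [ 96  96  95  96  96 109 112 112 113  96  96  96  95  96  95]
234 [111 110 111 111 102 112 112 112 112 107 110 111 111 111 111]
240 [113 114 113 113 113 112 113 112 112 109 119 124 124 124 124]
246 [113 114 113 113 108 112 112 112 112 111 120 130 135 136 137]
252 [113 113 114 114 110 112 113 112   0 112 122 132 138 138 139]
258 [  0   0   1 102 113 112 112 113   1   0 124 133 138 138 138]
264 [  0   0   0 106 112 113 112 112   0   0   0 134 138 138 137]
270 [  1   0   0 109 112 112 112   0   0   0   0   0 138 138 138]
striker 113.29703043442828 20.225
```

Bar top is at 112 mm along its whole length and the knob top at 177 mm: level and fully home, at gate angle 0.050.

```bash
python3 -c "
from bench import ticket;print(ticket.sign_off())"
```

```text
the job is handed in; nothing more can be done
None
```

The gate is shut and latched: the bar lies level and fully home in the catch's slot, the knob is released, and the job was handed in at about 20 s of the 58 s.

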